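# Shut up the bench tool chest

## Task

Shut up the red bench chest using only pushes with the fingertips, gripping and lifting nothing: first push the grey case that sticks out of the bay on the robot's left all the way in, and then swing the bay's door fully shut in front of it. Also push the open drawer on the right fully home, at any time. Leave the spray can, the jar and the carton where they are.

Things in the scene. Friction and masses are not known exactly. Their poses are not given: they have to be found in the camera images.
- chest: Fixed low red steel chest, 240 deep (x) x 400 wide (y) x 130 high mm. Origin: centre of its underside; x points from front to back, y left. Front plane at x = -120 mm; the roof (z 120 to 130, nothing on it) begins at x = -100. Left: open-fronted bay, y 35 to 190, z 20 to 120, back stop at x = +50. Right: the drawer. Tips reaching about 45 mm below the roof's top push everything well.
- bay (a point): Middle of the front edge of the bay's floor, at (-120, 112.5, 20) mm in the chest's frame; axes as the chest's.
- case_center (a point): Centre of the loose grey plastic tool case, a box 170 (x) x 135 (y) x 90 high mm, about 0.7 kg, sliding on the bay's floor with 10 mm play each side and above. Axes as the chest's but for slight yaw. Starts 45 to 75 mm out of the bay. When home it touches the back stop, its front is flush with the chest's front plane, and this point lies 85 mm in from point bay along x.
- case_front (a point): Middle of the front face of the case (the face to push), 85 mm in front of case_center; the face is 135 wide x 90 high mm, flat.
- door (a joint): Door angle, rad: 0 = shut, grows as it opens towards the robot, to the left; stop at 1.8. Starts at 1.1 to 1.6. Panel 180 wide x 105 high (z 22 to 127) x 12 thick mm, vertical hinge at its left (+y) edge; light friction, stays where left, no catch. Its outer face looks to -x of the chest when shut, to +y at 90 degrees. Shut, its inner face is 6 mm before the chest's front plane.
- door_hinge (a point): Point on the door's hinge axis, at half the door's height (z = 74.5 mm), in the middle of its thickness, at (-132, 197) mm in the chest's frame. Fixed to the door: its axes are the chest's when the door is shut and turn with it.
- door_free_edge (a point): Middle of the door's free upright edge, in the middle of its thickness, 180 mm from door_hinge.
- drawer (a joint): How far the drawer is out, m: 0 = shut, at most 0.15. Starts at 0.06 to 0.12. Slides to -x of the chest with about 2 N of friction plus damping, stays where it is left, no catch.
- drawer_face (a point): Middle of the outer face of the aluminium strip (16 high x 190 wide mm, z = 117 mm) along the top of the drawer's red front, the place to push; it stands 6 mm proud of the front, which spans z 20 to 125 mm. With the drawer shut it is at (-139, -96.5, 117) mm in the chest's frame.
- spray_center (a point): Centre (half-way up) of a standing spray can, 60 diameter x 180 high mm, on the bench to the right of the chest. Bystander.
- jar_center (a point): Centre of a small jar, 60 diameter x 65 high mm, on the bench to the right of the open drawer, nearer than the chest. Bystander.
- carton_center (a point): Centre of a small cardboard carton, 90 x 70 x 50 mm high, on the bench to the left of the chest. Bystander.
There are look-alikes about, which are no part of the job. Of the things that look like the part that bears case_center, the smallest one is meant.

How it is judged:
By the outcome, as a careful person would: the job done as asked, in the order asked, and still so for the second after the job is handed in, with the robot touching nothing.
It also fails if it takes over 64 s, if anything falls off the work surface, if the arm or the gripper's body presses on something with over 40 N, if the wrist force passes 120 N, or if a joint passes its speed limit or range.

## Robot

A 6-joint arm with a two-finger parallel gripper is mounted at the origin on the work surface. World frame = base frame: x ahead of the robot, y to its left, z up, the work surface at z = 0. Lengths are in m, angles in rad, forces in N, time in s.
With the tool pointing down it reaches from about 0.4 to 0.925 m from the base axis. Payload 3.4 kg.
Tool frame: the origin (TCP) lies at the very end of the fingers, on their centre line; the grasp point (between the pads) lies 19 mm behind it; z points along the fingers, y is the direction in which the jaws open and shut (so a half turn about z gives the same grasp; the last joint's range is limited). The gripper opens to 85 mm and grips with 20 to 120 N. Pads are 22 mm wide; open, the fingers measure 114 mm over their backs; the gripper's body (76 mm by 85 mm) begins 54 mm behind the grasp point. The pads swing forward as they close: fully open they stand 13 mm farther back than shut.
Start: joints at [1.081, 0.307, 1.506, -0, 1.328, -0.073], TCP at [0.232, 0.526, 0.231] pointing down, gripper open.
Joint ranges: [-3.12, 3.12], [-1.05, 2.28], [0.14, 2.33], [-1.42, 4.57], [0.1, 2.73], [-2.68, 2.68]. Speed limits (rad/s): [2.57, 2.57, 3.14, 3.14, 3.14, 3.14].

## Interface

Orientations are given as a unit quaternion [x, y, z, w].
In Python, from bench import robot, read_camera gives the robot as it stands. The module is installed in compiled form; this text tells all that it offers.
- The arm moves only by the tool play_rows, never from a script. Its argument "rows" is a list of rows, each a list of 3 entries, a list of its own where there are three numbers: the shift along the world's x, y, z in cm, then the turn about the world's z in rad, then the closure, from 0 (fully open) to 1 (shut). A call has 1 to 5 rows; each row is the pose to reach, as a shift and turn from the pose commanded when the call began; what a row does not reach only later rows make up. A row lasts 1/10 s, in which the tool goes at most 50 mm and 8.59 degrees, less where a joint would pass 70% of its speed; a pose out of reach is approached as far as the arm can. A call with a gripper value outside its range is refused whole. The fingers move at their own pace and stop on an object; "newtons" is the grip in N (left out, the last holds). Time passes only in rows, so rows that repeat a pose let the fingers close. It gives the time, the measured TCP pose, the force and the opening at its end, in the units of the state.
- robot.state(): the state, without advancing time (a new reading comes with each control period).
- read_camera(name): name is "scene" or "top" or "wrist"; returns a dict with "frame" (384x512x3 uint8, red, green, blue), "intrinsics" (3x3 intrinsics, pixels), "rvec" (rotation vector, rad) and "tvec" (3), from world to camera coordinates, as OpenCV has them. Camera axes: x right, y down, z forward; pixel columns grow to the right and rows downward; lengths in m; the calibration is good to about 2 mm. A picture is of the moment at which its call begins. There is no depth.
- robot.sign_off(): hands the job in, once; it reports no verdict.
The state is a dict: "time": time; "joint_positions": joint angles; "dq": joint speeds; "joint_torque": joint torques, N m; "eef_pos": TCP position; "ee_rot": TCP orientation; "contact_force": force on the tool from outside, world axes, zero at the start; "torque": the same for the moment, N m; "gripper_width": finger opening in m.
Only numpy, scipy, OpenCV 4.12 (cv2) and the standard library are available. Lean on these libraries where they do the work, as an engineer would, in place of code of your own. Each camera call takes 0.05 s, during which the arm holds its last target. There are 200 camera calls.

## Working session

There is one attempt and no reset: what is moved stays moved. The work goes in short steps, Python scripts to look and compute and a tool call to move; the robot and the scene stay as the last step left them, time stands still between calls to the robot, and variables do not carry over. Pictures are saved under pics/ and viewed, about 8 in all and at most 12, crops included, and the job is handed in when it is done.

Besides the shell and the picture viewer there is one more tool, called in YAML: its name, and indented under it one key for each argument. play_rows: Moves the arm, as the interface text tells. Its arguments: {"type":"object","properties":{"rows":{"type":"array"},"newtons":{"type":"number"}},"required":["rows"]}

```bash
mkdir -p pics; cat > h.py <<'E'
import numpy as np, cv2
from bench import robot, read_camera
def snap(n):
    d=read_camera(n); cv2.imwrite(f'pics/{n}_{robot.state()["time"]:.2f}.png',cv2.resize(d['frame'][:,:,::-1],None,fx=1.5,fy=1.5)); 
    np.savez(f'{n}.npz',**{k:np.array(v) for k,v in d.items()}); return d
def ray(n,px,z):
    "world point at height z for pixel px (native)"
    d=np.load(f'{n}.npz'); R=cv2.Rodrigues(d['rvec'])[0]; t=d['tvec'].ravel()
    c=-R.T@t; v=R.T@np.linalg.inv(d['intrinsics'])@np.array([px[0],px[1],1.]); return c+v*(z-c[2])/v[2]
def proj(n,P):
    d=np.load(f'{n}.npz'); return cv2.projectPoints(np.array(P,float).reshape(-1,1,3),d['rvec'],d['tvec'],d['intrinsics'],None)[0].reshape(-1,2)
E
python3 - <<'E'
from h import *
snap('scene');snap('top');print(robot.state())
E
ls pics
```

```text
{'time': 0.1, 'joint_positions': array([ 1.08151407e+00,  3.07511953e-01,  1.50753931e+00, -1.58191315e-05,
        1.32843351e+00, -7.34737533e-02]), 'dq': array([ 0.00034783, -0.00080008, -0.00201653,  0.00053749,  0.00130202,
        0.00031192]), 'joint_torque': array([ 9.78923126e-04, -4.58529031e+01, -2.52608138e+01,  4.63493870e-05,
        5.58644286e-03, -5.38884947e-06]), 'eef_pos': array([0.23197356, 0.52543501, 0.23046659]), 'ee_rot': array([ 2.06407778e-01,  9.78465602e-01, -9.10985193e-04, -2.55326565e-04]), 'contact_force': array([ 0.03705248,  0.84939151, -0.4727789 ]), 'torque': array([-0.01180035, -0.00378239, -0.04286345]), 'gripper_width': 0.08562465444966125}
scene_0.05.png
top_0.10.png
```

View pics/scene_0.05.png

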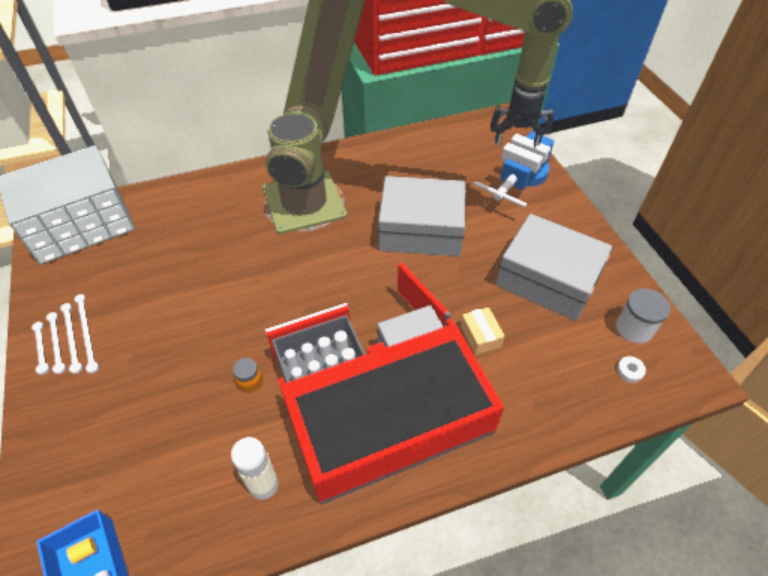

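View pics/top_0.10.png

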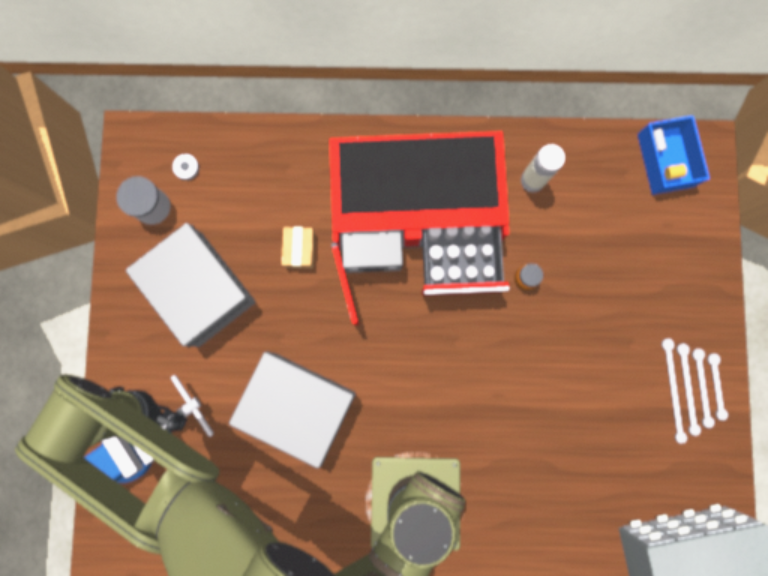

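The top view has three grey boxes that could be the case (1.5x pixels): (190,285), (292,410) and (372,250). The first two are larger and lie loose on the bench. The one at (372,250) is the smallest and sits in the chest's bay, so that's the one. The door is at (335,245)-(355,322) and the drawer strip at (467,289). I'll check with one close crop.

```bash
python3 - <<'E'
import cv2,numpy as np
d=np.load('top.npz')['frame'][:,:,::-1]
c=d[80:225,205:375]
cv2.imwrite('pics/crop1.png',cv2.resize(c,None,fx=4,fy=4,interpolation=cv2.INTER_CUBIC))
E
```

```text
(no output)
```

View pics/crop1.png

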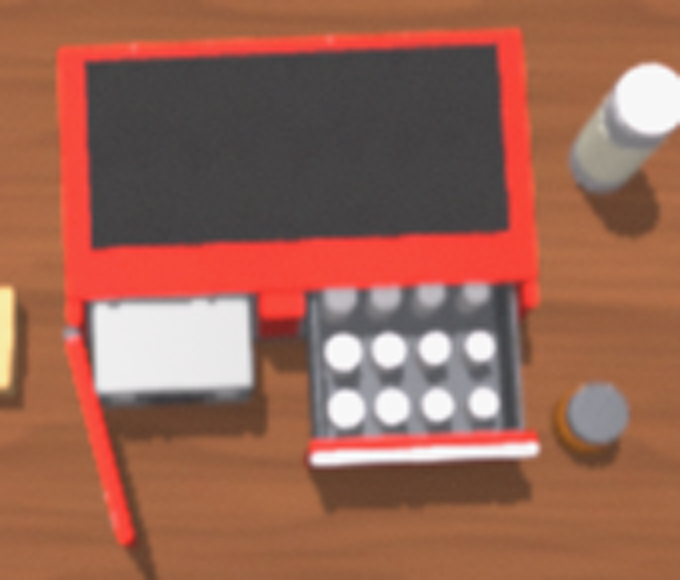

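The crop shows the case top from (90,300) to its front edge at (96,397)-(253,389). The door runs from its hinge at (72,333) to its free edge at (127,542), and the drawer strip from (311,462) to (538,451). The chest roof's back corners are (59,47) and (521,30).

```bash
python3 - <<'E'
from h import *
f=lambda u,v,z: ray('top',(205+(u+.5)/4-.5,80+(v+.5)/4-.5),z)
P={k:f(*a) for k,a in dict(BL=(59,47,.13),BR=(521,30,.13),FR=(537,281,.13),FL=(68,297,.13),cFL=(96,397,.11),cFR=(253,389,.11),hinge=(72,333,.127),free=(128,542,.127),dL=(311,464,.117),dR=(538,453,.117),jar=(598,411,.065),jarR=(628,411,.065),cartR=(15,290,.05)).items()}
for k,v in P.items(): print(k,v.round(4))
# chest fit
loc=np.array([[120,200],[120,-200],[-100,-200],[-100,200],[-132,197]])/1e3
w=np.array([P[k][:2] for k in('BL','BR','FR','FL','hinge')])
a=loc-loc.mean(0);b=w-w.mean(0)
yaw=np.arctan2((a[:,0]*b[:,1]-a[:,1]*b[:,0]).sum(),(a*b).sum())
R=np.array([[np.cos(yaw),-np.sin(yaw)],[np.sin(yaw),np.cos(yaw)]]);t=w.mean(0)-R@loc.mean(0)
print('yaw',yaw,'t',t,'res mm',((loc@R.T+t-w)*1e3).round(1).tolist())
L=lambda p:R.T@(p[:2]-t)
for k in P: print(k,'chest',(L(P[k])*1e3).round(1))
d=L(P['free'])-L(P['hinge']);print('door angle',np.arctan2(-d[0],-d[1]),np.linalg.norm(d))
np.savez('chest.npz',R=R,t=t,yaw=yaw)
E
```

```text
BL [0.8367 0.2133 0.13  ]
BR [ 0.8583 -0.1858  0.13  ]
FR [ 0.6371 -0.1976  0.13  ]
FL [0.617  0.1998 0.13  ]
cFL [0.5347 0.1755 0.11  ]
cFR [0.5438 0.0416 0.11  ]
hinge [0.5866 0.1959 0.127 ]
free [0.4104 0.1447 0.127 ]
dL [ 0.4793 -0.008   0.117 ]
dR [ 0.4917 -0.1998  0.117 ]
jar [ 0.536  -0.2636  0.065 ]
jarR [ 0.5364 -0.29    0.065 ]
cartR [0.6397 0.2545 0.05  ]
yaw 0.05274047334483828 t [0.72758273 0.00674704] res mm [[0.2, -0.5], [-0.3, -0.9], [1.2, -0.6], [0.2, 1.4], [-1.3, 0.6]]
BL chest [119.8 200.5]
BR chest [ 120.3 -199.1]
FR chest [-101.1 -199.3]
FL chest [-100.3  198.7]
cFL chest [-183.7  178.7]
cFR chest [-181.7   44.5]
hinge chest [-130.8  196.3]
free chest [-309.5  154.5]
dL chest [-248.7   -1.6]
dR chest [-246.4 -193.8]
jar chest [-205.6 -259.9]
jarR chest [-206.5 -286.3]
cartR chest [-74.7 252.1]
door angle 1.3409327642634168 0.18351326263328802
```

The chest fit is good, with residuals of about 1 mm. Yaw is 0.053, the case is about 63 mm out, the door angle is about 1.34, and the drawer is about 108 mm out. Next I'll work out the waypoints.

```bash
cat >> h.py <<'E'
C=np.load('chest.npz') if __import__('os').path.exists('chest.npz') else None
W=lambda x,y:(C['R']@(np.array([x,y])/1e3)+C['t'])
def tool():
    s=robot.state();p=s['eef_pos'];R=cv2.Rodrigues(np.zeros(3))[0]
    from scipy.spatial.transform import Rotation as Q
    y=Q.from_quat(s['ee_rot']).as_matrix()[:,1]
    print('t',round(s['time'],2),'tcp chest mm',(C['R'].T@(p[:2]-C['t'])*1e3).round(1),'z',p[2].round(4),'world',p.round(4),'turn to square',round((C['yaw']+np.pi/2-np.arctan2(y[1],y[0])+1.57)%np.pi-1.57,3),'F chest',(C['R'].T@s['contact_force'][:2]).round(1),s['contact_force'][2].round(1),'w',round(s['gripper_width'],4))
def to(x,y): print((x,y),'shift cm',((W(x,y)-robot.state()['eef_pos'][:2])*100).round(2),'world',W(x,y).round(4))
E
python3 - <<'E'
from h import *
tool();to(-215,112.5);to(-131,112.5);to(-275,-96.5);to(-150,-96.5)
E
```

```text
t 0.1 tcp chest mm [-467.6  544.1] z 0.2305 world [0.232  0.5254 0.2305] turn to square 0.469 F chest [0.1 0.8] -0.5 w 0.0856
(-215, 112.5) shift cm [ 27.5  -41.77] world [0.507  0.1078]
(-131, 112.5) shift cm [ 35.89 -41.33] world [0.5908 0.1122]
(-275, -96.5) shift cm [ 22.61 -62.96] world [ 0.4581 -0.1041]
(-150, -96.5) shift cm [ 35.09 -62.3 ] world [ 0.5829 -0.0975]
```

play_rows:
  rows:
    - [[14,-21,0],0.47,0.5]
    - [[14,-21,0],0.47,0.5]
    - [[14,-21,0],0.47,0.5]
    - [[14,-21,0],0.47,0.5]
    - [[14,-21,0],0.47,0.5]

```text
time: 0.6
eef_pos: [0.3657, 0.3248, 0.231]
ee_rot: [-0.028, 1.0, -0.0, -0.0]
contact_force: [1.0, 0.7, 0.4]
gripper_width: 0.0425
```

play_rows:
  rows:
    - [[13.3,-20.8,0],0,0.5]
    - [[13.3,-20.8,0],0,0.5]
    - [[13.3,-20.8,0],0,0.5]
    - [[13.3,-20.8,0],0,0.5]
    - [[13.3,-20.8,0],0,0.5]

```text
time: 1.1
eef_pos: [0.4989, 0.1163, 0.2311]
ee_rot: [-0.027, 1.0, -0.0, -0.0]
contact_force: [0.2, 2.0, 0.6]
gripper_width: 0.043
```

```bash
python3 - <<'E'
from h import *
tool();to(-212,112.5)
E
```

```text
t 1.1 tcp chest mm [-222.6  121.5] z 0.2311 world [0.4989 0.1163 0.2311] turn to square -0.001 F chest [0.3 2. ] 0.6 w 0.043
(-212, 112.5) shift cm [ 1.1  -0.84] world [0.5099 0.1079]
```

play_rows:
  rows:
    - [[0,0,-4],0,0.5]
    - [[0,0,-8],0,0.5]
    - [[0,0,-12],0,0.5]
    - [[0,0,-14.8],0,0.5]
    - [[0,0,-14.8],0,0.5]

```text
time: 1.6
eef_pos: [0.497, 0.1184, 0.0823]
ee_rot: [-0.027, 1.0, 0.0, -0.002]
contact_force: [-1.8, -1.3, 2.0]
gripper_width: 0.0422
```

```bash
python3 - <<'E'
from h import *
tool();to(-131,112.5);snap('wrist');snap('scene')
d=np.load('scene.npz')['frame'][:,:,::-1]
cv2.imwrite('pics/crop2.png',cv2.resize(d[130:340,150:360],None,fx=2.8,fy=2.8,interpolation=cv2.INTER_CUBIC))
E
```

```text
t 1.6 tcp chest mm [-224.4  123.6] z 0.0823 world [0.497  0.1184 0.0823] turn to square -0.001 F chest [-1.8 -1.2] 2.0 w 0.0422
(-131, 112.5) shift cm [ 9.39 -0.62] world [0.5908 0.1122]
```

View pics/crop2.png

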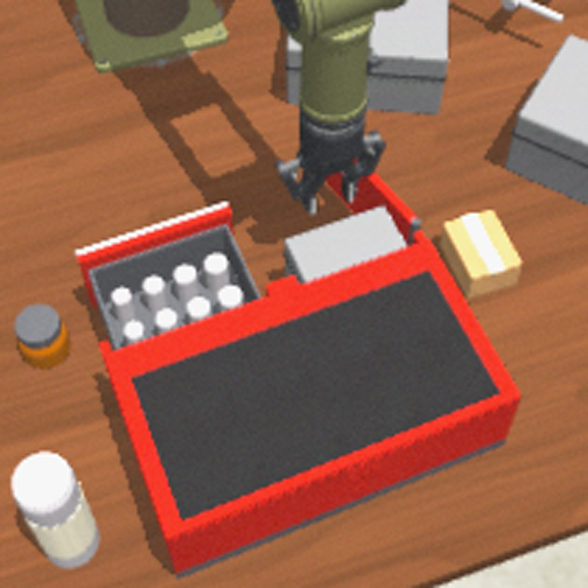

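The fingers stand in front of the case's front face, between the drawer and the door, and clear of both. I'll centre on the case and push.

play_rows:
  rows:
    - [[0,-1.1,0],0,0.5]
    - [[1.5,-1.0,0],0,0.5]
    - [[3,-0.9,0],0,0.5]
    - [[4.2,-0.9,0],0,0.5]
    - [[5.4,-0.8,0],0,0.5]

```text
time: 2.2
eef_pos: [0.5495, 0.1095, 0.0827]
ee_rot: [-0.027, 1.0, -0.0, -0.003]
contact_force: [-6.4, 0.0, 4.8]
gripper_width: 0.0429
```

play_rows:
  rows:
    - [[0.8,0,0],0,0.5]
    - [[1.6,0.1,0],0,0.5]
    - [[2.2,0.1,0],0,0.5]
    - [[2.6,0.1,0],0,0.5]
    - [[2.8,0.1,0],0,0.5]

```text
time: 2.7
eef_pos: [0.5804, 0.1113, 0.0828]
ee_rot: [-0.027, 1.0, -0.0, -0.0]
contact_force: [-3.0, 0.2, -2.4]
gripper_width: 0.0426
```

```bash
python3 - <<'E'
from h import *
tool();to(-131,112.5)
E
```

```text
t 2.7 tcp chest mm [-141.5  112.2] z 0.0828 world [0.5804 0.1113 0.0828] turn to square -0.001 F chest [-3.   0.3] -2.4 w 0.0426
(-131, 112.5) shift cm [1.05 0.09] world [0.5908 0.1122]
```

Slow small steps now, until it stops against the back.

play_rows:
  rows:
    - [[0.2,0,0],0,0.5]
    - [[0.4,0,0],0,0.5]
    - [[0.6,0,0],0,0.5]
    - [[0.8,0.1,0],0,0.5]
    - [[0.8,0.1,0],0,0.5]

```text
time: 3.2
eef_pos: [0.589, 0.1126, 0.0835]
ee_rot: [-0.027, 1.0, 0.0, 0.001]
contact_force: [-2.0, -0.5, -1.8]
gripper_width: 0.0426
```

play_rows:
  rows:
    - [[0.1,0,0],0,0.5]
    - [[0.2,0,0],0,0.5]
    - [[0.3,0,0],0,0.5]
    - [[0.4,0,0],0,0.5]
    - [[0.4,0,0],0,0.5]

```text
time: 3.7
eef_pos: [0.5899, 0.1125, 0.0835]
ee_rot: [-0.027, 1.0, -0.0, -0.002]
contact_force: [-8.4, -0.4, 4.1]
gripper_width: 0.043
```

```bash
python3 - <<'E'
from h import *
tool()
E
```

```text
t 3.7 tcp chest mm [-131.9  112.8] z 0.0835 world [0.5899 0.1125 0.0835] turn to square -0.002 F chest [-8.4  0.1] 4.1 w 0.043
```

play_rows:
  rows:
    - [[0.2,0,0],0,0.5]
    - [[0.4,0,0],0,0.5]
    - [[0.5,0,0],0,0.5]
    - [[0.5,0,0],0,0.5]

```text
time: 4.1
eef_pos: [0.5899, 0.1124, 0.0835]
ee_rot: [-0.027, 1.0, -0.0, -0.007]
contact_force: [-18.6, 0.1, 13.1]
gripper_width: 0.0426
```

play_rows:
  rows:
    - [[-2,0,0],0,0.5]
    - [[-5,-0.5,0],0,0.5]
    - [[-5.5,-0.5,3],0,1]
    - [[-5.5,-0.5,8],0,1]
    - [[-5.5,-0.5,12],0,1]

```text
time: 4.6
eef_pos: [0.5444, 0.1077, 0.2062]
ee_rot: [-0.027, 1.0, 0.0, 0.003]
contact_force: [1.8, 0.5, 0.1]
gripper_width: 0.0005
```

```bash
python3 - <<'E'
from h import *
tool();to(-275,-96.5)
E
```

```text
t 4.6 tcp chest mm [-177.7  110.5] z 0.2062 world [0.5444 0.1077 0.2062] turn to square -0.002 F chest [1.8 0.4] 0.1 w 0.0005
(-275, -96.5) shift cm [ -8.63 -21.18] world [ 0.4581 -0.1041]
```

The case hit a hard stop: no further movement at 18 N. Next is the drawer.

play_rows:
  rows:
    - [[-8.6,-21.2,0],0,1]
    - [[-8.6,-21.2,0],0,1]
    - [[-8.6,-21.2,0],0,1]
    - [[-8.6,-21.2,0],0,1]
    - [[-8.6,-21.2,0],0,1]

```text
time: 5.1
eef_pos: [0.4569, -0.1079, 0.2046]
ee_rot: [-0.026, 1.0, -0.002, 0.002]
contact_force: [0.9, -0.4, -0.5]
gripper_width: 0.0001
```

play_rows:
  rows:
    - [[0,0,0],0,1]
    - [[0,0,-4],0,1]
    - [[0,0,-8],0,1]
    - [[0,0,-12.2],0,1]
    - [[0,0,-12.2],0,1]

```text
time: 5.6
eef_pos: [0.4541, -0.1031, 0.0778]
ee_rot: [-0.027, 1.0, 0.001, -0.003]
contact_force: [-0.5, 1.4, 0.5]
gripper_width: 0.0003
```

```bash
python3 - <<'E'
from h import *
tool();to(-165,-96.5)
E
```

```text
t 5.6 tcp chest mm [-278.9  -95.3] z 0.0778 world [ 0.4541 -0.1031  0.0778] turn to square -0.002 F chest [-0.4  1.4] 0.5 w 0.0003
(-165, -96.5) shift cm [11.38  0.48] world [ 0.5679 -0.0983]
```

play_rows:
  rows:
    - [[1,0,0.6],0,1]
    - [[2,0,0.6],0,1]
    - [[3.2,0.1,0.6],0,1]
    - [[4.5,0.2,0.6],0,1]
    - [[6,0.2,0.6],0,1]

```text
time: 6.1
eef_pos: [0.5179, -0.1023, 0.0886]
ee_rot: [-0.027, 1.0, -0.0, 0.001]
contact_force: [-3.2, 1.0, 0.9]
gripper_width: -0.0003
```

play_rows:
  rows:
    - [[1.5,0,0],0,1]
    - [[2.8,0.1,0],0,1]
    - [[4,0.1,0],0,1]
    - [[5,0.2,0],0,1]
    - [[5.4,0.2,0],0,1]

```text
time: 6.6
eef_pos: [0.5723, -0.1007, 0.0876]
ee_rot: [-0.027, 1.0, -0.0, 0.001]
contact_force: [-2.0, 0.0, 0.7]
gripper_width: -0.0002
```

play_rows:
  rows:
    - [[0.3,0,0],0,1]
    - [[0.6,0,0],0,1]
    - [[0.9,0,0],0,1]
    - [[1.2,0,0],0,1]
    - [[1.2,0,0],0,1]

```text
time: 7.1
eef_pos: [0.5828, -0.1005, 0.0872]
ee_rot: [-0.027, 1.0, -0.0, 0.0]
contact_force: [0.3, 0.6, -0.6]
gripper_width: -0.0004
```

```bash
python3 - <<'E'
from h import *
tool();to(-150,-96.5)
E
```

```text
t 7.1 tcp chest mm [-150.2  -99.5] z 0.0872 world [ 0.5828 -0.1005  0.0872] turn to square -0.001 F chest [0.3 0.6] -0.6 w -0.0004
(-150, -96.5) shift cm [0.  0.3] world [ 0.5829 -0.0975]
```

play_rows:
  rows:
    - [[0.1,0,0],0,1]
    - [[0.2,0,0],0,1]
    - [[0.3,0,0],0,1]
    - [[0.4,0,0],0,1]
    - [[0.4,0,0],0,1]

```text
time: 7.6
eef_pos: [0.5836, -0.1005, 0.0872]
ee_rot: [-0.027, 1.0, 0.0, -0.003]
contact_force: [-6.5, -0.7, 5.0]
gripper_width: 0.0
```

play_rows:
  rows:
    - [[0.1,0,0],0,1]
    - [[0.2,0,0],0,1]
    - [[0.3,0,0],0,1]
    - [[0.4,0,0],0,1]
    - [[0.4,0,0],0,1]

```text
time: 8.1
eef_pos: [0.5834, -0.1005, 0.0871]
ee_rot: [-0.027, 1.0, 0.0, -0.006]
contact_force: [-15.2, -0.8, 11.2]
gripper_width: 0.0005
```

```bash
python3 - <<'E'
from h import *
tool()
E
```

```text
t 8.1 tcp chest mm [-149.6  -99.5] z 0.0871 world [ 0.5834 -0.1005  0.0871] turn to square -0.002 F chest [-15.2   0. ] 11.2 w 0.0005
```

The drawer is against its hard stop at the expected position. I'll back off, rise, then look from the top to check before the door.

play_rows:
  rows:
    - [[-2,0,0],0,1]
    - [[-5,0,0],0,1]
    - [[-8,0,3],0,1]
    - [[-10,0,8],0,1]
    - [[-12,0,12],0,1]

```text
time: 8.6
eef_pos: [0.4703, -0.1008, 0.2086]
ee_rot: [-0.027, 1.0, -0.0, 0.001]
contact_force: [1.0, 0.1, 0.6]
gripper_width: -0.0
```

```bash
python3 - <<'E'
from h import *
snap('top')
d=np.load('top.npz')['frame'][:,:,::-1]
cv2.imwrite('pics/crop3.png',cv2.resize(d[80:225,205:375],None,fx=4,fy=4,interpolation=cv2.INTER_CUBIC))
tool()
# door arc: contact radius r, tool centre offset o from door mid-plane
for th in (1.34,1.1,.8,.5,.25,0):
    h=np.array([-132,197.]);o=6+11*abs(np.cos(th))+14.5*abs(np.sin(th));r=135
    p=h+r*np.array([-np.sin(th),-np.cos(th)])+o*np.array([-np.cos(th),np.sin(th)])
    print(th,p.round(1),W(*p).round(4))
E
```

```text
t 8.65 tcp chest mm [-262.5  -94.6] z 0.2156 world [ 0.4705 -0.1016  0.2156] turn to square -0.001 F chest [-0.7 -0.4] 3.3 w 0.0
1.34 [-268.6  188.2] [0.4494 0.1805]
1.1 [-263.2  157.1] [0.4565 0.1497]
0.8 [-245.6  120.2] [0.476  0.1138]
0.5 [-216.6   89.4] [0.5066 0.0846]
0.25 [-185.    71.2] [0.5391 0.0681]
0 [-149.   62.] [0.5755 0.0608]
```

View pics/crop3.png

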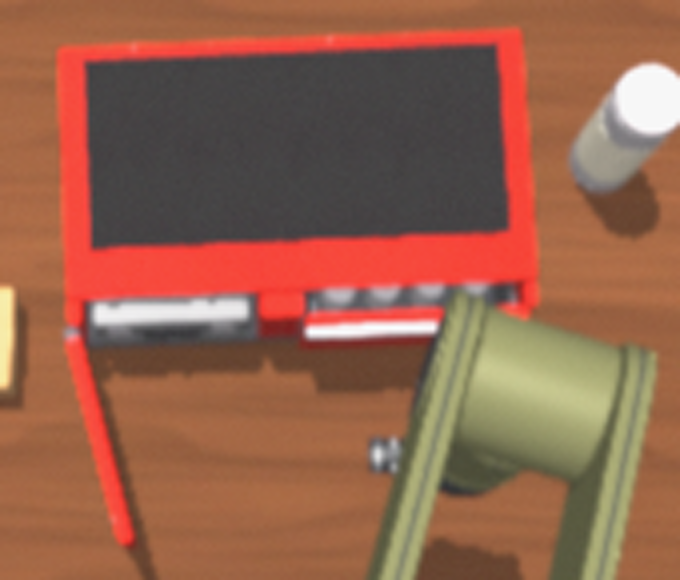

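The crop shows the case in at the front plane (front edge about v=325), the drawer shut (strip about v=328), and the door still at hinge (72,333), free edge (127,542). The bystanders haven't moved. Next I'll check those numbers and go over to the outside of the door.

```bash
python3 - <<'E'
from h import *
f=lambda u,v,z: C['R'].T@(ray('top',(205+(u+.5)/4-.5,80+(v+.5)/4-.5),z)[:2]-C['t'])*1e3
for a in ((92,327,.11),(250,320,.11),(306,340,.117),(438,333,.117)): print(a,f(*a).round(1))
to(-262,215)
E
```

```text
(92, 327, 0.11) [-122.9  180.3]
(250, 320, 0.11) [-121.8   44.6]
(306, 340, 0.117) [-142.3   -2.1]
(438, 333, 0.117) [-140.4 -114.9]
(-262, 215) shift cm [-1.59 30.92] world [0.4546 0.2076]
```

play_rows:
  rows:
    - [[-0.5,12,0],0,1]
    - [[-1,20,0],0,1]
    - [[-1.5,25,0],0,1]
    - [[-1.5,25,0],0,1]
    - [[-1.5,25,0],0,1]

```text
time: 9.15
eef_pos: [0.4564, 0.151, 0.2079]
ee_rot: [-0.027, 1.0, 0.0, 0.002]
contact_force: [1.7, -1.3, 0.3]
gripper_width: -0.0002
```

```bash
python3 - <<'E'
from h import *
tool();to(-262,218)
E
```

```text
t 9.15 tcp chest mm [-263.2  158.4] z 0.2079 world [0.4564 0.151  0.2079] turn to square -0.001 F chest [ 1.6 -1.4] 0.3 w -0.0002
(-262, 218) shift cm [-0.19  5.96] world [0.4545 0.2106]
```

play_rows:
  rows:
    - [[-0.2,3,0],0,1]
    - [[-0.2,6,0],0,1]
    - [[-0.2,6,0],0,1]
    - [[-0.2,6,-3],0,1]
    - [[-0.2,6,-5],0,1]

```text
time: 9.65
eef_pos: [0.4542, 0.209, 0.1568]
ee_rot: [-0.027, 1.0, 0.0, 0.001]
contact_force: [0.4, 0.6, -1.1]
gripper_width: -0.0003
```

play_rows:
  rows:
    - [[0,0,-2],0,1]
    - [[0,0,-4],0,1]
    - [[0,0,-6],0,1]
    - [[0,0,-7],0,1]
    - [[0,0,-7],0,1]

```text
time: 10.15
eef_pos: [0.4529, 0.2082, 0.0862]
ee_rot: [-0.027, 1.0, -0.0, -0.001]
contact_force: [-0.2, -0.7, 1.4]
gripper_width: 0.0001
```

```bash
python3 - <<'E'
from h import *
tool();to(-268,188);to(-263,157)
E
```

```text
t 10.15 tcp chest mm [-263.6  215.6] z 0.0862 world [0.4529 0.2082 0.0862] turn to square -0.001 F chest [-0.3 -0.7] 1.4 w 0.0001
(-268, 188) shift cm [-0.29 -2.78] world [0.45   0.1804]
(-263, 157) shift cm [ 0.37 -5.85] world [0.4567 0.1497]
```

play_rows:
  rows:
    - [[-0.3,-1.5,0],0,1]
    - [[-0.3,-2.8,0],0,1]
    - [[0,-4.2,0],0,1]
    - [[0.4,-5.9,0],0,1]
    - [[1.2,-7.5,0],0,1]

```text
time: 10.65
eef_pos: [0.4662, 0.1327, 0.0885]
ee_rot: [-0.027, 1.0, 0.0, 0.001]
contact_force: [0.8, 1.2, 1.2]
gripper_width: -0.0001
```

play_rows:
  rows:
    - [[1.1,-1.9,0],0,1]
    - [[2.5,-3.5,0],0,1]
    - [[4.2,-4.9,0],0,1]
    - [[5.7,-5.8,0],0,1]
    - [[6.5,-6.1,0],0,1]

```text
time: 11.15
eef_pos: [0.5323, 0.0711, 0.088]
ee_rot: [-0.026, 1.0, -0.0, 0.001]
contact_force: [-0.2, -0.8, 5.0]
gripper_width: -0.0
```

```bash
python3 - <<'E'
from h import *
tool();to(-185,71);to(-149,62)
E
```

```text
t 11.15 tcp chest mm [-191.6   74.6] z 0.088 world [0.5323 0.0711 0.088 ] turn to square 0.0 F chest [-0.3 -0.8] 5.0 w -0.0
(-185, 71) shift cm [ 0.68 -0.33] world [0.5391 0.0679]
(-149, 62) shift cm [ 4.32 -1.03] world [0.5755 0.0608]
```

play_rows:
  rows:
    - [[0.8,-0.3,0],0,1]
    - [[1.7,-0.6,0],0,1]
    - [[2.5,-0.8,0],0,1]
    - [[3.2,-0.9,0],0,1]
    - [[3.7,-1,0],0,1]

```text
time: 11.65
eef_pos: [0.5683, 0.0635, 0.088]
ee_rot: [-0.027, 1.0, 0.0, 0.001]
contact_force: [-1.2, 0.3, 6.1]
gripper_width: -0.0001
```

play_rows:
  rows:
    - [[0.2,0,0],0,1]
    - [[0.4,0,0],0,1]
    - [[0.6,0,0],0,1]
    - [[0.8,0,0],0,1]
    - [[0.8,0,0],0,1]

```text
time: 12.15
eef_pos: [0.5751, 0.0632, 0.0881]
ee_rot: [-0.027, 1.0, -0.0, -0.0]
contact_force: [-2.5, -0.7, 7.0]
gripper_width: -0.0001
```

```bash
python3 - <<'E'
from h import *
tool()
E
```

```text
t 12.15 tcp chest mm [-149.3   64.4] z 0.0881 world [0.5751 0.0632 0.0881] turn to square -0.002 F chest [-2.6 -0.6] 7.0 w -0.0001
```

play_rows:
  rows:
    - [[0.1,0,0],0,1]
    - [[0.2,0,0],0,1]
    - [[0.3,0,0],0,1]
    - [[0.4,0,0],0,1]
    - [[0.4,0,0],0,1]

```text
time: 12.65
eef_pos: [0.575, 0.0632, 0.0881]
ee_rot: [-0.028, 1.0, -0.0, -0.004]
contact_force: [-9.9, 0.3, 15.0]
gripper_width: 0.0001
```

play_rows:
  rows:
    - [[0.1,0,0],0,1]
    - [[0.2,0,0],0,1]
    - [[0.3,0,0],0,1]
    - [[0.3,0,0],0,1]
    - [[0.3,0,0],0,1]

```text
time: 13.15
eef_pos: [0.5748, 0.0632, 0.088]
ee_rot: [-0.028, 1.0, -0.0, -0.006]
contact_force: [-15.8, -0.9, 20.2]
gripper_width: 0.0001
```

The door is at its hard stop: TCP at -149 mm in the chest frame, as predicted for shut. I'll back off slowly and clear the view.

play_rows:
  rows:
    - [[-0.7,0,0],0,1]
    - [[-2,0,0],0,1]
    - [[-5,0,0],0,1]
    - [[-8,0,2],0,1]
    - [[-10,0,7],0,1]

```text
time: 13.65
eef_pos: [0.4763, 0.0629, 0.1499]
ee_rot: [-0.027, 1.0, -0.0, -0.007]
contact_force: [1.1, 1.5, 0.2]
gripper_width: 0.0
```

play_rows:
  rows:
    - [[0,3,5],0,1]
    - [[-1,8,9],0,1]
    - [[-3,13,9],0,1]
    - [[-5,18,9],0,1]
    - [[-7,23,9],0,1]

```text
time: 14.15
eef_pos: [0.4234, 0.2669, 0.2436]
ee_rot: [-0.027, 1.0, 0.0, 0.0]
contact_force: [1.2, 0.5, -0.7]
gripper_width: 0.0003
```

play_rows:
  rows:
    - [[-3,5,0],0,1]
    - [[-6,10,0],0,1]
    - [[-6,10,0],0,1]
    - [[-6,10,0],0,1]

```text
time: 14.55
eef_pos: [0.3622, 0.3671, 0.2423]
ee_rot: [-0.029, 1.0, -0.0, -0.001]
contact_force: [-0.0, -0.1, -0.9]
gripper_width: 0.0
```

```bash
python3 - <<'E'
from h import *
snap('top');snap('scene')
d=np.load('top.npz')['frame'][:,:,::-1]
cv2.imwrite('pics/crop4.png',cv2.resize(d[80:225,205:375],None,fx=4,fy=4,interpolation=cv2.INTER_CUBIC))
tool()
E
ls pics
```

```text
t 14.65 tcp chest mm [-344.3  376.9] z 0.2424 world [0.3639 0.365  0.2424] turn to square -0.003 F chest [-0.1 -0.4] 0.6 w -0.0
crop1.png
crop2.png
crop3.png
crop4.png
scene_0.05.png
scene_1.70.png
scene_14.65.png
top_0.10.png
top_14.60.png
top_8.65.png
wrist_1.65.png
```

View pics/crop4.png

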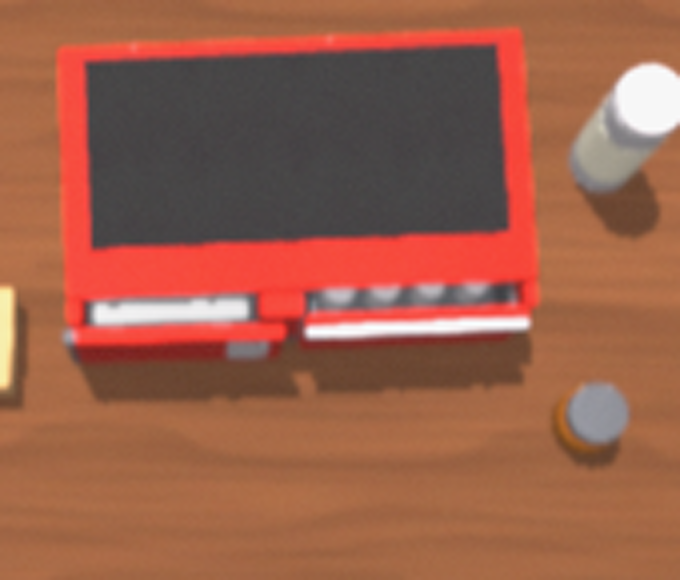

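The door lies shut, its top edge (75,343)-(285,336) parallel to the chest front. The drawer strip (306,331)-(528,323) is home, and the spray can, jar and carton are at the same pixels as before. The arm is clear, so I'm handing in.

```bash
python3 - <<'E'
from h import *
f=lambda u,v,z: C['R'].T@(ray('top',(205+(u+.5)/4-.5,80+(v+.5)/4-.5),z)[:2]-C['t'])*1e3
for a in ((80,343,.127),(280,336,.127)): print(a,f(*a).round(1))
print(robot.sign_off())
E
```

```text
(80, 343, 0.127) [-139.6  189.8]
(280, 336, 0.127) [-139.9   20.4]
the job is handed in; nothing more can be done
None
```

I shut up the chest using only fingertip pushes, in the order asked, and handed it in at about 14.7 s.

- **Case:** I pushed it in until it stopped against the back. It moved no further at about 18 N, and the fingertips were within about 1 mm of where they should be with the case home.
- **Drawer:** I pushed it home between the case and the door. It stopped hard at about 15 N, at the position given for shut.
- **Door:** I swung it shut last. It stopped hard at about 16 N sideways, and the last top picture puts its outer face at about -140 mm at both ends, against -138 mm for fully shut.
- **Bystanders:** the spray can, jar and carton are at the same pixels as at the start, and the arm ended clear of everything.

No check failed. The picture readings of the case front and drawer strip came out 1–3 mm farther out than nominal (-122 mm against -120, and -140 to -142 mm against -139). That is within the pixel error, so I relied on the hard stops.

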